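# Turn the raised sample board of a wire-bound book

## Robot

A 6-joint arm with a two-finger parallel gripper is mounted at the origin on the work surface. World frame = base frame: x ahead of the robot, y to its left, z up, the work surface at z = 0. Lengths are in mm, angles in degrees, forces in N, time in s.
With the tool pointing down it reaches from about 350 to 850 mm from the base axis. Payload 8.1 kg.
Tool frame: the origin (TCP) lies at the very end of the fingers, on their centre line; the grasp point (between the pads) lies 19 mm behind it; z points along the fingers, y is the line along which they close (so a half turn about z gives the same grasp; the last joint's range is limited). The gripper opens to 85 mm and grips with 20 to 120 N. Pads are 22 mm wide; open, the fingers measure 114 mm over their backs; the gripper's body (76 mm by 85 mm) begins 54 mm behind the grasp point. The pads swing forward as they close: fully open they stand 13 mm farther back than shut.
Start: joints at [67.185, 7.471, 85.268, -0, 87.261, -4.893], TCP at [184.613, 570.897, 209.192] pointing down, gripper open.
Joint ranges: [-169.43, 169.43], [-51.17, 129.36], [1.28, 143.12], [-76.62, 256.62], [0, 156.53], [-152.29, 152.29]. Speed limits (degrees/s): [136.94, 136.94, 159.86, 180, 180, 180].

## Interface

Orientations are given as [roll, pitch, yaw] about the fixed x, y, z axes, in that order (R = Rz(yaw) Ry(pitch) Rx(roll)).
In Python, from bench import status, viewer, job gives the robot as it stands.
- The arm moves only by the tool arm_command, never from a script. Its argument "targets" is a list that holds one entry, the list of rows, each a list of 7 numbers: the shift along the world's x, y, z in m, then the turn, a rotation vector about the world's x, y, z in rad, then the opening, from -1 (shut) to 1 (fully open). In form: [[[dx, dy, dz, rx, ry, rz, gripper], ...]]. A call has 1 to 10 rows; each row shifts and turns the commanded pose from where the row before left it; what a row does not reach is not made up. A row lasts 1/8 s, in which the tool goes at most 62.5 mm and 10.7 degrees, less where a joint would pass 70% of its speed; a pose out of reach is approached as far as the arm can. A call with a gripper value outside its range is refused whole. The fingers move at their own pace and stop on an object; "force" is the grip in N (left out, the last holds). Time passes only in rows, so rows that do not move let the fingers close. It gives the time, the measured TCP pose, the force, the opening and the grip force at its end, in the units of the state.
- status.sense(): the state, without advancing time (a new reading comes with each control period).
- viewer.snapshot(name): name is "scene" or "top" or "wrist"; returns the picture (384x512x3 uint8, red, green, blue); there is no depth.
- viewer.camera_model(name): a dict with "vertical_fov" (degrees; the focal length in pixels is half the picture's height over the tangent of half this angle, whatever the lens; pixels are square), "cx", "cy" (the principal point, pixels), "xyz" and "attitude" of the camera in the world. Camera axes: x right, y down, z forward; pixel columns grow to the right and rows downward; lengths in mm; the calibration is good to about 2 mm. A picture is of the moment at which its call begins: read the wrist's pose just before it. camera_model takes no time and is no camera call; for the wrist camera it gives the pose at the moment of the call.
- job.hand_in(): hands the job in; it is judged then, once.
The state is a dict: "time": time; "joint_pos": joint angles; "qd": joint speeds; "joint_efforts": joint torques, N m; "tool_pos": TCP position; "tcp_rot": TCP orientation; "ft_force": force on the tool from outside, world axes, zero at the start; "wrist_torque": the same for the moment, N m; "finger_gap": finger opening in mm; "grip_force": force on a finger pad.
Only numpy, scipy, OpenCV 4.12 (cv2) and the standard library are available. Lean on these libraries where they do the work, as an engineer would, in place of code of your own. Each camera call takes 0.05 s, during which the arm holds its last target. There are 200 camera calls.

## Task

The wire-bound sample book on the desk lies open and its top board has been left standing part-way up. Finish turning that one board over the wire spine with the fingertips, gently and without gripping it, until it lies flat on the pile of boards already turned. Leave the book where it lies, the board underneath unturned, and the other things on the desk alone.

Things in the scene. Friction and masses are not known exactly. Their poses are not given: they have to be found in the camera images.
- book: Open wire-bound book of rigid boards, loose on the desk, about 1.2 kg: 210 mm along the spine, 336 mm across, piles 17 mm high, wire loops 33 mm high along the middle. Origin: on the desk under the middle of the spine. x: along the spine, roughly away from the robot; y: across the pages (+y side: boards not yet turned, -y side: boards already turned); z up.
- leaf: The board to turn, raised at the start: rigid, white-edged, 200 mm along the spine, 3 mm thick, about 80 g, dark wood sample on its face. Origin on the wire axis it turns about (its x, same as the book's x), 18.5 mm above the desk. Its y runs from the spine to its free edge (board from 9 to 165 mm), z is the normal of its face: up when flat on the +y pile, down when flat on the -y pile.
- leaf_edge (a point): Middle of the leaf's free edge, mid thickness, 165 mm from the wire axis. The leaf starts 0.25 to 0.9 rad above the +y pile and turns 3.14 rad in all, to a firm stop flat on the -y pile. The tight wire holds it at any angle it is left; at most 1.3 N square to it at the free edge turns it.
- next_leaf: The next board, same outline, with a cork sample, lying flat on the +y pile under the raised one with its top 17 mm above the desk; also hinged on the wire, at the same axis (origin on the wire axis). It must stay down.
- tumbler: Loose empty drinking glass, 72 mm across, 95 mm high. Origin: centre of its underside.
- pot: Loose terracotta pot with a small succulent, 80 mm across, about 95 mm high. Origin: centre of its underside.
- earbud_case: Loose white earbud case, 48 x 62 x 22 mm. Origin: centre of its underside.

How it is judged:
By the outcome, as a careful person would: the job done as asked, in the order asked, and still so for the second after the job is handed in, with the robot touching nothing.
It also fails if it takes over 42 s, if anything falls off the work surface, if the arm or the gripper's body presses on something with over 40 N, if the wrist force passes 120 N, or if a joint passes its speed limit or range.

## Working session

There is one attempt and no reset: what is moved stays moved. The work goes in short steps, Python scripts to look and compute and a tool call to move; the robot and the scene stay as the last step left them, time stands still between calls to the robot, and variables do not carry over. Pictures are saved under pics/ and viewed, at most 10 in all, crops included, and the job is handed in when it is done.

Besides the shell and the picture viewer there is one more tool, called after "Request:" as a command line: name --argument value ..., lists and objects as JSON in quotes. arm_command: Moves the arm, as the interface text tells. Its arguments: {"type":"object","properties":{"targets":{"type":"array"},"force":{"type":"number"}},"required":["targets"]}

```bash
mkdir -p pics; ls; python3 - <<'E'
from bench import status, viewer, job
import cv2,numpy as np
print(status.sense())
ims=[]
for n in("scene","top"):
    print(n,viewer.camera_model(n)); im=viewer.snapshot(n); cv2.imwrite(f"pics/{n}0.png",im[:,:,::-1])
E
```

```text
pics
{'time': 0.0, 'joint_pos': array([ 6.71849444e+01,  7.51447395e+00,  8.53300086e+01, -1.46291522e-04,
        8.72614986e+01, -4.89338015e+00]), 'qd': array([ 0.07406265, -0.02154504,  0.01291065,  0.10076008,  0.05307149,
        0.06201865]), 'joint_efforts': array([ 1.77369082e-03, -5.69396961e+01, -5.00562000e+01,  2.21287346e-04,
        1.48955325e-02,  5.90792456e-05]), 'tool_pos': array([184.3816111 , 570.34272105, 208.14409195]), 'tcp_rot': array([-1.79894393e+02, -8.89479748e-03,  1.62078323e+02]), 'ft_force': array([-0.4206744 ,  0.57619201,  0.31942959]), 'wrist_torque': array([0.01722793, 0.01986283, 0.04740728]), 'grip_force': 0.0, 'finger_gap': 85.06346581519328}
scene {'vertical_fov': 43.030288836379356, 'cx': 252.32989959771228, 'cy': 193.24836298201578, 'xyz': array([1299.07016793, -399.31807606,  753.08129452]), 'attitude': array([-130.03182797,   -1.1083563 ,   69.30308501])}
top {'vertical_fov': 47.833531067566796, 'cx': 259.9441057036007, 'cy': 198.17606671739023, 'xyz': array([ 294.86295468,  -85.48534353, 1141.60025823]), 'attitude': array([-168.79066597,   -0.77392206,  -91.53070931])}
```

View pics/scene0.png

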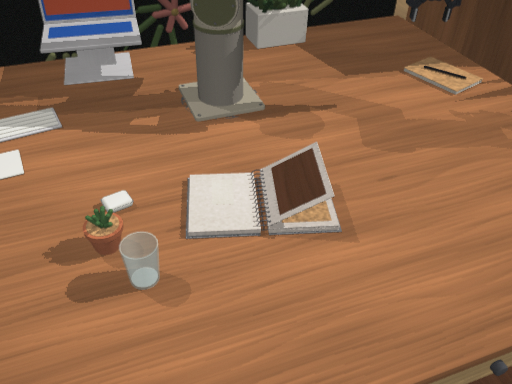

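View pics/top0.png

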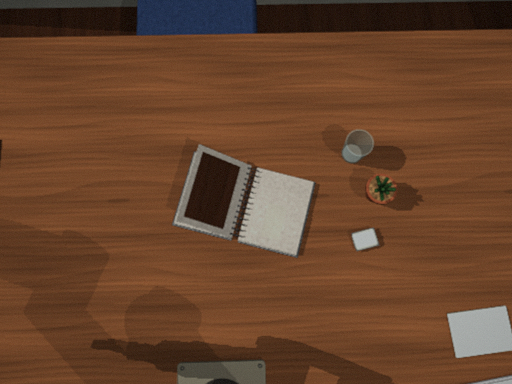

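The top view shows the turned pile with corners at about (257,168), (314,182), (298,255) and (238,240). The raised leaf's free edge runs from (199,146) to (175,222), and the same edge in the scene view runs from (320,147) to (331,188). The tumbler, pot and case are on the -y side. Next I'll measure these.

```bash
cat > h.py <<'E'
import numpy as np,cv2
from scipy.spatial.transform import Rotation as R
from bench import viewer
def ray(n,p,m=None):
    m=m or viewer.camera_model(n); f=192/np.tan(np.radians(m['vertical_fov']/2))
    d=np.array([(p[0]-m['cx'])/f,(p[1]-m['cy'])/f,1]); d=R.from_euler('xyz',m['attitude'],degrees=True).as_matrix()@d
    return m['xyz'],d/np.linalg.norm(d)
def plane(n,p,z):
    c,d=ray(n,p); return c+d*(z-c[2])/d[2]
def tri(p,q,a="top",b="scene"):
    c1,d1=ray(a,p); c2,d2=ray(b,q)
    s=np.linalg.lstsq(np.c_[d1,-d2],c2-c1,rcond=None)[0]; A=c1+s[0]*d1;B=c2+s[1]*d2
    return (A+B)/2,np.linalg.norm(A-B)
E
python3 - <<'E'
from h import *
np.set_printoptions(precision=1,suppress=True)
im=cv2.imread('pics/top0.png'); hsv=cv2.cvtColor(im,cv2.COLOR_BGR2HSV)
m=((hsv[...,1]<70)&(hsv[...,2]>90)).astype(np.uint8); m[:130]=0;m[265:]=0;m[:,330:]=0;m[:,:165]=0
m=cv2.morphologyEx(m,cv2.MORPH_OPEN,np.ones((3,3)))
for c in cv2.findContours(m,cv2.RETR_EXTERNAL,2)[0]:
    if cv2.contourArea(c)<200: continue
    e=cv2.approxPolyDP(c,4,True)[:,0]; print(cv2.contourArea(c)); 
    for p in e: print(p,plane("top",p,17))
print(tri((199,146),(320,147)),tri((175,222),(331,188)))
for n,p in dict(tum=(352,153),pot=(381,189),case=(365,240)).items(): print(n,plane("top",p,20 if n!='tum' else 0))
a=cv2.resize(im[130:270,160:330],None,fx=4,fy=4,interpolation=2)
s=cv2.imread('pics/scene0.png'); b=cv2.resize(s[135:245,180:350],None,fx=4,fy=4,interpolation=2)
cv2.imwrite('pics/a.png',a);cv2.imwrite('pics/b.png',b)
E
```

```text
4463.5
[257 168] [ 600.  -100.9   17. ]
[238 241] [405.4 -46.6  17. ]
[295 255] [ 365.4 -193.2   17. ]
[313 182] [ 557.9 -249.6   17. ]
4583.5
[198 145] [668.1  57.2  17. ]
[173 224] [454.  122.1  17. ]
[230 239] [411.1 -26.   17. ]
[248 164] [611.7 -77.   17. ]
(array([601.4,  26. , 203. ]), np.float64(11.57642962350441)) (array([470.9, 135.4, -36.6]), np.float64(18.765140540278562))
tum [ 641.3 -363.8    0. ]
pot [ 533.8 -429.5   20. ]
case [ 399.3 -376.7   20. ]
```

View pics/a.png

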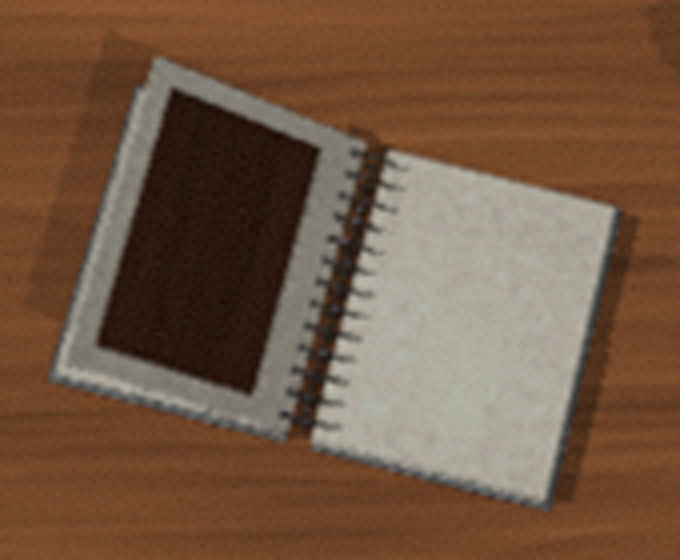

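View pics/b.png

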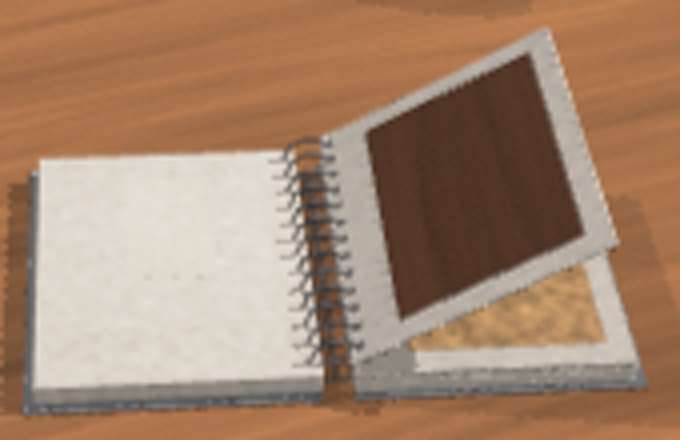

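```bash
python3 - <<'E'
from h import *
np.set_printoptions(precision=1,suppress=True)
O=np.array([507,-61,18.5]); th=np.radians(-16); Rb=np.array([[np.cos(th),-np.sin(th),0],[np.sin(th),np.cos(th),0],[0,0,1]])
A=lambda x,y:(160+x/4-.4,130+y/4-.4); B=lambda x,y:(180+x/4-.4,135+y/4-.4)
for a,b in [((156,58),(617,243)),((60,372),(548,30)),((171,90),(583,235)),((97,347),(529,54)),((251,395),(367,131)),((320,150),(400,318))]:
    p,e=tri(A(*a),B(*b)); q=Rb.T@(p-O); print(p,e,'book',q,'r',np.hypot(q[1],q[2]),'ang',np.arctan2(q[2],q[1]))
for b,z in [((40,160),17),((38,388),17),((645,387),0),((28,412),0)]: print(Rb.T@(plane("scene",B(*b),z)-O))
for a,z in [((616,207),17),((548,503),17),((388,150),17),((313,445),17),((52,378),0),((285,440),0)]: print('t',Rb.T@(plane("top",A(*a),z)-O))
E
```

```text
[641.7  44.2 102.6] 1.358022840998747 book [100.5 138.3  84.1] r 161.87179276941777 ang 0.5466623240181185
[445.7 102.7  97.3] 1.5870186513049105 book [-104.1  140.5   78.8] r 161.0620464073064 ang 0.5111682635464797
[622.7  35.5  95.5] 1.9021534861072413 book [ 84.7 124.6  77. ] r 146.5073810130711 ang 0.5536582732518327
[461.2  81.7  94.6] 0.20804694923189146 book [-83.3 124.6  76.1] r 145.9968873271893 ang 0.5484150791132572
[436.   -8.6  42. ] 1.0125371362414195 book [-82.7  30.8  23.5] r 38.72599565276567 ang 0.6531871642802549
[596.7 -55.5  41.4] 1.1288187412142574 book [84.7 30.  22.9] r 37.76873500043315 ang 0.6522588693706252
[ -97.6 -168.7   -1.5]
[ 101.6 -166.6   -1.5]
[104.2 165.8 -18.5]
[ 102.4 -173.   -18.5]
t [ 103.1 -168.4   -1.5]
t [ -99.5 -170.3   -1.5]
t [102.6 -11.1  -1.5]
t [-101.4  -13.7   -1.5]
t [-100.5  166.   -18.5]
t [-101.4    6.   -18.5]
```

Request:
arm_command --targets '[[[0.035,-0.03,0,-0.1,0.029,0,-1],[0.035,-0.03,0,-0.1,0.029,0,-1],[0.035,-0.03,0,-0.1,0.029,0,-1],[0.035,-0.03,0,-0.1,0.029,0,-1],[0.035,-0.03,0,-0.1,0.029,0,-1],[0.035,-0.03,0,-0.1,0.029,0,-1],[0.035,-0.03,0,-0.1,0.029,0,-1],[0.035,-0.03,0,-0.1,0.029,0,-1],[0.035,-0.03,0,-0.1,0.029,0,-1],[0.035,-0.03,0,-0.1,0.029,0,-1]]]'

```text
time: 1.35
tool_pos: [535.5, 270.0, 208.8]
tcp_rot: [-120.1, 1.5, 162.9]
ft_force: [-0.0, -0.5, 1.0]
finger_gap: -0.1
grip_force: 0.0
```

```bash
cat > st.py <<'E'
from h import *
from bench import status
np.set_printoptions(precision=2,suppress=True)
O=np.array([506.3,-63.4,0]); th=np.radians(-16); Rb=np.array([[np.cos(th),-np.sin(th),0],[np.sin(th),np.cos(th),0],[0,0,1]])
def st():
    s=status.sense(); r=R.from_euler('xyz',s['tcp_rot'],degrees=True).as_matrix()
    print(s['time'],'J',s['joint_pos'],'tcp',s['tool_pos'],'F',s['ft_force'],'gap',s['finger_gap'])
    print('book',Rb.T@(s['tool_pos']-O),'zaxis',Rb.T@r[:,2],'yaxis',Rb.T@r[:,1],'Fb',Rb.T@s['ft_force'])
if __name__=='__main__': st()
E
python3 st.py
```

```text
1.35 J [ 39.84  58.65  36.09 -40.81 132.33 -47.15] tcp [535.48 269.96 208.78] F [-0.02 -0.47  1.04] gap -0.13735162576458015
book [-63.84 328.49 208.78] zaxis [-0.   -0.86 -0.5 ] yaxis [ 0.03  0.5  -0.86] Fb [ 0.11 -0.45  1.04]
```

Request:
arm_command --targets '[[[0.0046,-0.0227,-0.0187,0,0,0,-1],[0.0046,-0.0227,-0.0187,0,0,0,-1],[0.0046,-0.0227,-0.0187,0,0,0,-1],[0.0046,-0.0227,-0.0187,0,0,0,-1],[0.0046,-0.0227,-0.0187,0,0,0,-1],[0.0046,-0.0227,-0.0187,0,0,0,-1],[0,0,0,0,0,0,-1]]]'

```text
time: 2.22
tool_pos: [561.0, 132.5, 94.8]
tcp_rot: [-120.2, 1.3, 162.8]
ft_force: [0.3, 1.0, -0.1]
finger_gap: -0.1
grip_force: 0.0
```

```bash
python3 st.py; python3 - <<'E'
from h import *
a=viewer.snapshot("scene"); b=viewer.snapshot("top")
cv2.imwrite('pics/c.png',np.vstack([cv2.resize(x,None,fx=2,fy=2,interpolation=2) for x in (a[60:210,180:480],b[100:250,60:360])])[:,:,::-1])
E
```

```text
2.225 J [ 30.99  53.57  56.54 -40.29 115.15 -43.09] tcp [561.01 132.53  94.82] F [ 0.27  0.95 -0.14] gap -0.07786774916564428
book [ -1.41 203.42  94.82] zaxis [-0.01 -0.86 -0.5 ] yaxis [ 0.03  0.5  -0.86] Fb [-0.01  0.99 -0.14]
```

View pics/c.png

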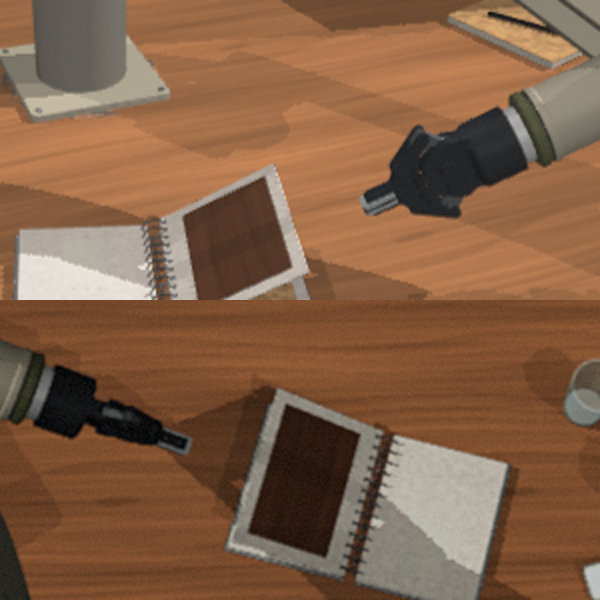

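The picture shows the shut fingertips just outside the free edge (top (185,442), scene (365,205)), with the leaf still about 30° up. I'll insert under it next.

Request:
arm_command --targets '[[[-0.0055,-0.0192,-0.0115,0,0,0,-1],[-0.0055,-0.0192,-0.0115,0,0,0,-1],[-0.0055,-0.0192,-0.0115,0,0,0,-1],[-0.0055,-0.0192,-0.0115,0,0,0,-1],[0,0,0,0,0,0,-1]]]'

```text
time: 2.95
tool_pos: [539.7, 57.9, 51.1]
tcp_rot: [-120.3, 1.5, 162.9]
ft_force: [-0.1, 0.9, 0.1]
finger_gap: 0.1
grip_force: 0.0
```

```bash
python3 st.py; python3 - <<'E'
import numpy as np
c,s=np.cos(np.radians(-16)),np.sin(np.radians(-16)); uy=np.array([-s,c])
P=lambda f,r:np.array([r*np.cos(f),r*np.sin(f)])
N=5;ph=np.radians(np.linspace(14,172,N*5+1)); r=np.linspace(128,132,len(ph))
beta=lambda f:np.radians(30+max(0,np.degrees(f)-80)*0.5)
for i in range(len(ph)-1):
    d=(P(ph[i+1],r[i+1])-P(ph[i],r[i]))/2; db=(beta(ph[i+1])-beta(ph[i]))/2
    w=np.r_[d[0]*uy,d[1]]/1000; t=db*np.array([c,s])   # +rot about book x steepens
    if i%5==0: print()
    print('2x',np.round(w,4),np.round(t,4),'tip',P(ph[i+1],r[i+1]).round()+[0,18])
E
```

```text
2.95 J [ 26.91  48.65  69.53 -41.06 106.37 -40.42] tcp [539.69  57.95  51.08] F [-0.12  0.9   0.12] gap 0.13139009812397023
book [ -1.35 125.85  51.08] zaxis [-0.   -0.86 -0.5 ] yaxis [ 0.03  0.5  -0.86] Fb [-0.36  0.84  0.12]

2x [-0.0006 -0.0019  0.0068] [ 0. -0.] tip [120.  63.]
2x [-0.0008 -0.0026  0.0065] [ 0. -0.] tip [115.  76.]
2x [-0.001  -0.0033  0.0062] [ 0. -0.] tip [108.  88.]
2x [-0.0011 -0.004   0.0058] [ 0. -0.] tip [100.  99.]
2x [-0.0013 -0.0045  0.0053] [ 0. -0.] tip [ 90. 110.]

2x [-0.0015 -0.0051  0.0047] [ 0. -0.] tip [ 80. 120.]
2x [-0.0016 -0.0056  0.0041] [ 0. -0.] tip [ 68. 128.]
2x [-0.0017 -0.006   0.0035] [ 0. -0.] tip [ 56. 135.]
2x [-0.0018 -0.0063  0.0028] [ 0. -0.] tip [ 42. 140.]
2x [-0.0019 -0.0066  0.002 ] [ 0. -0.] tip [ 29. 144.]

2x [-0.0019 -0.0068  0.0013] [ 0.0148 -0.0042] tip [ 15. 147.]
2x [-0.002  -0.0069  0.0005] [ 0.0265 -0.0076] tip [  0. 148.]
2x [-0.002  -0.0069 -0.0003] [ 0.0265 -0.0076] tip [-14. 147.]
2x [-0.002  -0.0068 -0.0011] [ 0.0265 -0.0076] tip [-28. 145.]
2x [-0.0019 -0.0067 -0.0019] [ 0.0265 -0.0076] tip [-42. 141.]

2x [-0.0018 -0.0064 -0.0026] [ 0.0265 -0.0076] tip [-55. 136.]
2x [-0.0018 -0.0061 -0.0033] [ 0.0265 -0.0076] tip [-68. 130.]
2x [-0.0016 -0.0057 -0.004 ] [ 0.0265 -0.0076] tip [-80. 121.]
2x [-0.0015 -0.0053 -0.0047] [ 0.0265 -0.0076] tip [-91. 112.]
2x [-0.0014 -0.0048 -0.0053] [ 0.0265 -0.0076] tip [-101.  102.]

2x [-0.0012 -0.0042 -0.0058] [ 0.0265 -0.0076] tip [-110.   90.]
2x [-0.001  -0.0036 -0.0062] [ 0.0265 -0.0076] tip [-117.   78.]
2x [-0.0008 -0.0029 -0.0066] [ 0.0265 -0.0076] tip [-123.   64.]
2x [-0.0006 -0.0022 -0.0069] [ 0.0265 -0.0076] tip [-128.   51.]
2x [-0.0004 -0.0014 -0.0071] [ 0.0265 -0.0076] tip [-131.   36.]
```

Request:
arm_command --targets '[[[-0.0006,-0.0019,0.0068,0,0,0,-1],[-0.0006,-0.0019,0.0068,0,0,0,-1],[-0.0008,-0.0026,0.0065,0,0,0,-1],[-0.0008,-0.0026,0.0065,0,0,0,-1],[-0.001,-0.0033,0.0062,0,0,0,-1],[-0.001,-0.0033,0.0062,0,0,0,-1],[-0.0011,-0.004,0.0058,0,0,0,-1],[-0.0011,-0.004,0.0058,0,0,0,-1],[-0.0013,-0.0045,0.0053,0,0,0,-1],[-0.0013,-0.0045,0.0053,0,0,0,-1]]]'

```text
time: 4.2
tool_pos: [530.5, 24.9, 112.5]
tcp_rot: [-120.4, 1.5, 162.9]
ft_force: [-0.2, 1.6, -0.7]
finger_gap: -0.2
grip_force: 0.5
```

```bash
python3 st.py; python3 - <<'E'
from h import *
a=viewer.snapshot("scene"); b=viewer.snapshot("top")
cv2.imwrite('pics/d.png',np.vstack([cv2.resize(x,None,fx=2,fy=2,interpolation=2) for x in (a[100:250,180:480],b[120:270,100:400])])[:,:,::-1])
E
```

```text
4.2 J [ 24.88  40.03  75.33 -42.94 107.21 -43.75] tcp [530.48  24.95 112.5 ] F [-0.2   1.61 -0.7 ] gap -0.17568753052582925
book [ -1.11  91.59 112.5 ] zaxis [-0.   -0.86 -0.51] yaxis [ 0.03  0.5  -0.86] Fb [-0.64  1.49 -0.7 ]
```

View pics/d.png

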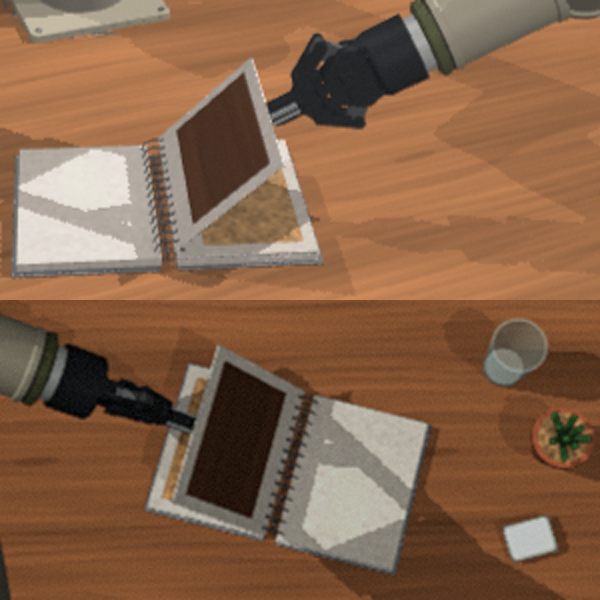

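The leaf now stands at about 50°, with the fingertips behind it (scene (275,115), top (180,425)). The cork board is still down and the book hasn't moved, so I'll carry on.

Request:
arm_command --targets '[[[-0.0015,-0.0051,0.0047,0,0,0,-1],[-0.0015,-0.0051,0.0047,0,0,0,-1],[-0.0016,-0.0056,0.0041,0,0,0,-1],[-0.0016,-0.0056,0.0041,0,0,0,-1],[-0.0017,-0.006,0.0035,0,0,0,-1],[-0.0017,-0.006,0.0035,0,0,0,-1],[-0.0018,-0.0063,0.0028,0,0,0,-1],[-0.0018,-0.0063,0.0028,0,0,0,-1],[-0.0019,-0.0066,0.002,0,0,0,-1],[-0.0019,-0.0066,0.002,0,0,0,-1]]]'

```text
time: 5.55
tool_pos: [513.5, -34.4, 146.5]
tcp_rot: [-120.4, 1.5, 162.9]
ft_force: [0.3, 1.9, 0.0]
finger_gap: -0.2
grip_force: 0.5
```

Request:
arm_command --targets '[[[-0.0019,-0.0068,0.0013,0.0148,-0.0042,0,-1],[-0.0019,-0.0068,0.0013,0.0148,-0.0042,0,-1],[-0.002,-0.0069,0.0005,0.0265,-0.0076,0,-1],[-0.002,-0.0069,0.0005,0.0265,-0.0076,0,-1],[-0.002,-0.0069,-0.0003,0.0265,-0.0076,0,-1],[-0.002,-0.0069,-0.0003,0.0265,-0.0076,0,-1],[-0.002,-0.0068,-0.0011,0.0265,-0.0076,0,-1],[-0.002,-0.0068,-0.0011,0.0265,-0.0076,0,-1],[-0.0019,-0.0067,-0.0019,0.0265,-0.0076,0,-1],[-0.0019,-0.0067,-0.0019,0.0265,-0.0076,0,-1]]]'

```text
time: 6.8
tool_pos: [493.9, -102.6, 143.2]
tcp_rot: [-134.9, 1.2, 162.6]
ft_force: [0.7, 0.4, 0.4]
finger_gap: -0.3
grip_force: 0.4
```

```bash
python3 st.py; python3 - <<'E'
from h import *
a=viewer.snapshot("scene"); b=viewer.snapshot("top")
cv2.imwrite('pics/e.png',np.vstack([cv2.resize(x,None,fx=2,fy=2,interpolation=2) for x in (a[100:250,120:420],b[120:270,150:450])])[:,:,::-1])
E
```

```text
6.8 J [ 10.79  15.25  96.01 -39.22  92.54 -54.53] tcp [ 493.86 -102.56  143.25] F [0.68 0.41 0.43] gap -0.2912751683860374
book [ -1.17 -41.07 143.25] zaxis [-0.   -0.71 -0.71] yaxis [ 0.03  0.7  -0.71] Fb [0.54 0.58 0.43]
```

View pics/e.png

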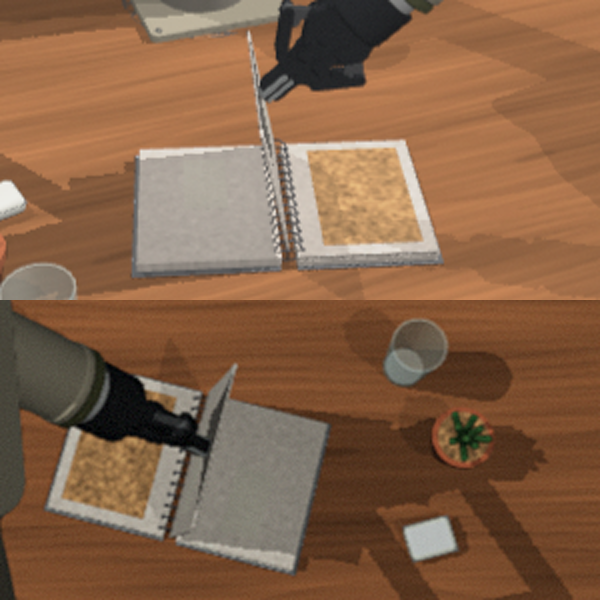

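The leaf is now past vertical at about 105°, with the tip on it at scene (265,95) and top (205,445). The cork board is flat and nothing else has been disturbed, so I'll continue over.

Request:
arm_command --targets '[[[-0.0018,-0.0064,-0.0026,0.0265,-0.0076,0,-1],[-0.0018,-0.0064,-0.0026,0.0265,-0.0076,0,-1],[-0.0018,-0.0061,-0.0033,0.0265,-0.0076,0,-1],[-0.0018,-0.0061,-0.0033,0.0265,-0.0076,0,-1],[-0.0016,-0.0057,-0.004,0.0265,-0.0076,0,-1],[-0.0016,-0.0057,-0.004,0.0265,-0.0076,0,-1],[-0.0015,-0.0053,-0.0047,0.0265,-0.0076,0,-1],[-0.0015,-0.0053,-0.0047,0.0265,-0.0076,0,-1],[-0.0014,-0.0048,-0.0053,0.0265,-0.0076,0,-1],[-0.0014,-0.0048,-0.0053,0.0265,-0.0076,0,-1]]]'

```text
time: 8.15
tool_pos: [477.7, -159.0, 103.2]
tcp_rot: [-150.6, 0.8, 162.3]
ft_force: [0.4, 0.1, 0.7]
finger_gap: -0.2
grip_force: 0.3
```

Request:
arm_command --targets '[[[-0.0012,-0.0042,-0.0058,0.0265,-0.0076,0,-1],[-0.0012,-0.0042,-0.0058,0.0265,-0.0076,0,-1],[-0.001,-0.0036,-0.0062,0.0265,-0.0076,0,-1],[-0.001,-0.0036,-0.0062,0.0265,-0.0076,0,-1],[-0.0008,-0.0029,-0.0066,0.0265,-0.0076,0,-1],[-0.0008,-0.0029,-0.0066,0.0265,-0.0076,0,-1],[-0.0006,-0.0022,-0.0069,0.0265,-0.0076,0,-1],[-0.0006,-0.0022,-0.0069,0.0265,-0.0076,0,-1],[-0.0004,-0.0014,-0.0071,0.0265,-0.0076,0,-1],[0,0,0,0,0,0,-1]]]'

```text
time: 9.4
tool_pos: [469.5, -186.2, 44.8]
tcp_rot: [-164.8, 0.3, 162.1]
ft_force: [0.1, -0.1, -0.4]
finger_gap: 0.0
grip_force: 0.0
```

```bash
python3 st.py
```

```text
9.4 J [-15.92   2.57 109.93 -16.36  68.58 -81.85] tcp [ 469.53 -186.22   44.81] F [ 0.12 -0.12 -0.36] gap 0.03659604646876144
book [  -1.49 -128.2    44.81] zaxis [-0.   -0.26 -0.96] yaxis [ 0.03  0.96 -0.26] Fb [ 0.14 -0.08 -0.36]
```

Request:
arm_command --targets '[[[0,0,-0.005,0.026,-0.0075,0,-1],[0,0,-0.005,0.026,-0.0075,0,-1],[0,0,-0.004,0.026,-0.0075,0,-1],[0,0,-0.003,0.026,-0.0075,0,-1],[0,0,-0.002,0,0,0,-1],[0,0,-0.001,0,0,0,-1],[0,0,0,0,0,0,-1]]]'

```text
time: 10.28
tool_pos: [470.2, -185.7, 25.4]
tcp_rot: [-171.0, 0.1, 162.2]
ft_force: [-0.3, 0.8, 0.1]
finger_gap: 0.2
grip_force: 0.0
```

```bash
python3 st.py
```

```text
10.275 J [-20.47   3.1  110.65  -9.89  66.02 -88.63] tcp [ 470.16 -185.69   25.35] F [-0.3   0.76  0.09] gap 0.18014668142078705
book [  -1.03 -127.51   25.35] zaxis [-0.   -0.16 -0.99] yaxis [ 0.03  0.99 -0.16] Fb [-0.5   0.65  0.09]
```

Request:
arm_command --targets '[[[0,0,-0.001,0,0,0,-1],[0,0,-0.001,0,0,0,-1],[0,0,-0.001,0,0,0,-1],[0,0,0,0,0,0,-1],[0,0,0,0,0,0,-1]]]'

```text
time: 10.9
tool_pos: [470.1, -185.9, 22.4]
tcp_rot: [-171.0, 0.1, 162.2]
ft_force: [-0.3, -0.7, 0.5]
finger_gap: 0.1
grip_force: 0.0
```

Request:
arm_command --targets '[[[0,0,-0.001,0,0,0,-1],[0,0,-0.0005,0,0,0,-1],[0,0,0,0,0,0,-1]]]'

```text
time: 11.28
tool_pos: [470.2, -185.9, 20.9]
tcp_rot: [-171.0, 0.1, 162.2]
ft_force: [0.1, -0.5, -0.3]
finger_gap: -0.1
grip_force: 0.0
```

Request:
arm_command --targets '[[[0,0,-0.0005,0,0,0,-1],[0,0,-0.0005,0,0,0,-1],[0,0,0,0,0,0,-1]]]'

```text
time: 11.65
tool_pos: [470.2, -185.9, 19.9]
tcp_rot: [-171.0, 0.1, 162.2]
ft_force: [0.9, 0.8, 0.3]
finger_gap: 0.2
grip_force: 0.0
```

Request:
arm_command --targets '[[[0,0,-0.0005,0,0,0,-1],[0,0,0,0,0,0,-1]]]'

```text
time: 11.9
tool_pos: [470.2, -185.9, 19.4]
tcp_rot: [-171.0, 0.1, 162.2]
ft_force: [0.0, -0.8, 0.2]
finger_gap: 0.2
grip_force: 0.0
```

Request:
arm_command --targets '[[[0,0,-0.0005,0,0,0,-1],[0,0,0,0,0,0,-1]]]'

```text
time: 12.15
tool_pos: [470.2, -185.9, 19.0]
tcp_rot: [-171.0, 0.1, 162.2]
ft_force: [0.1, 0.1, 0.4]
finger_gap: 0.0
grip_force: 0.0
```

```bash
python3 st.py; python3 - <<'E'
from h import *
a=viewer.snapshot("scene"); b=viewer.snapshot("top")
cv2.imwrite('pics/f.png',np.vstack([cv2.resize(x,None,fx=2.6,fy=2.6,interpolation=2) for x in (a[155:255,150:400],b[140:260,160:410])])[:,:,::-1])
E
```

```text
12.15 J [-20.49   3.67 110.82  -9.94  65.28 -88.5 ] tcp [ 470.21 -185.88   18.95] F [0.07 0.06 0.43] gap 0.0015332758849810517
book [  -0.93 -127.68   18.95] zaxis [-0.   -0.16 -0.99] yaxis [ 0.03  0.99 -0.16] Fb [0.05 0.07 0.43]
```

View pics/f.png

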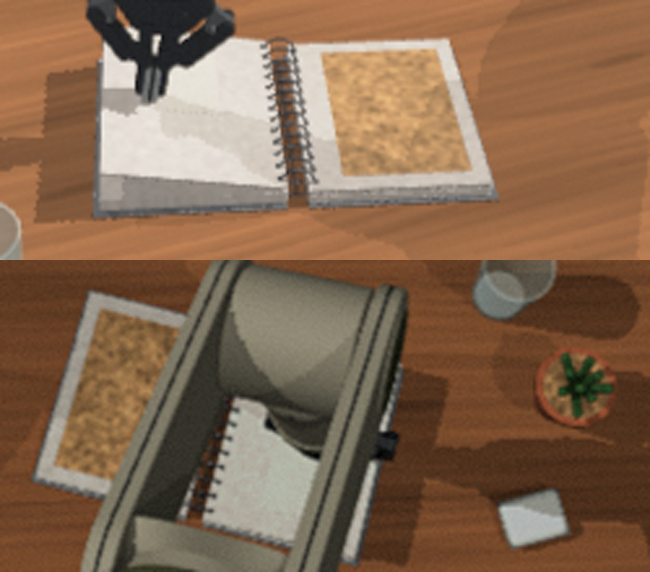

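```bash
python3 - <<'E'
from st import *
def xpl(p,X):
    c,d=ray("scene",p); c=Rb.T@(c-O); d=Rb.T@d; return c+d*(X-c[0])/d[0]
for n,p in dict(nl=(98,177),nr=(287,189),bl=(95,214),br=(287,208),tl=(104,38),nl2=(97,204)).items():
    q=(150+p[0]/2.6-.3,155+p[1]/2.6-.3); print(n,xpl(q,100),xpl(q,-100))
print(xpl((180+38/4,135+388/4),100),xpl((180+40/4,135+160/4),-100),'initial')
im=cv2.imread('pics/f.png'); 
a=viewer.snapshot("scene"); cv2.imwrite('pics/g.png',cv2.resize(a[195:245,175:325],None,fx=5,fy=5,interpolation=2)[:,:,::-1])
E
```

```text
nl [ 100.   -166.13   41.6 ] [-100.   -182.49 -146.97]
nr [100.   -11.28  18.79] [-100.     13.39 -175.81]
bl [ 100.   -171.39   -0.51] [-100.   -189.15 -200.23]
br [100.   -10.62  -3.5 ] [-100.     14.23 -204.01]
tl [ 100.   -152.41  182.57] [-100.   -165.14   31.37]
nl2 [ 100.   -168.97   11.02] [-100.   -186.08 -185.64]
[ 100.   -163.44   14.18] [-100.   -165.51   13.84] initial
```

View pics/g.png

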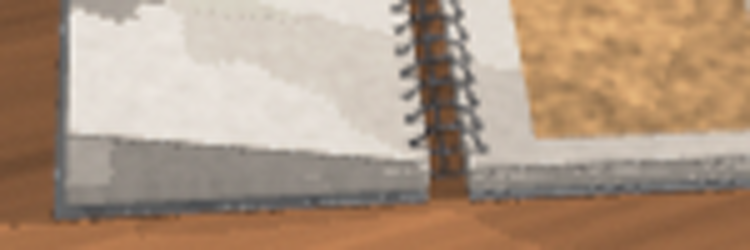

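```bash
python3 - <<'E'
from st import *
m=viewer.camera_model("scene"); f=192/np.tan(np.radians(m['vertical_fov']/2))
def proj(P):
    q=R.from_euler('xyz',m['attitude'],degrees=True).as_matrix().T@(np.array(P)-m['xyz']); u=np.array([q[0]/q[2]*f+m['cx'],q[1]/q[2]*f+m['cy']])
    return u,((u-[150,155])*2.6)
print(proj([470.2,-185.9,19]),proj([470.2,-185.9,35]))
for b in [(-100,-165,20),(-100,-165,40),(100,-165,20),(100,-165,40),(100,-10,20)]: print(b,proj(O+Rb@np.array(b))[1])
a=viewer.snapshot("scene"); cv2.imwrite('pics/i.png',cv2.resize(a[150:245,175:275],None,fx=6,fy=6,interpolation=2)[:,:,::-1])
E
```

```text
(array([205.69, 199.04]), array([144.79, 114.5 ])) (array([205.39, 193.73]), array([144.02, 100.69]))
(-100, -165, 20) [104.13  46.82]
(-100, -165, 40) [102.78  29.84]
(100, -165, 20) [100.34 195.23]
(100, -165, 40) [ 98.75 177.59]
(100, -10, 20) [287.8  187.11]
```

View pics/i.png

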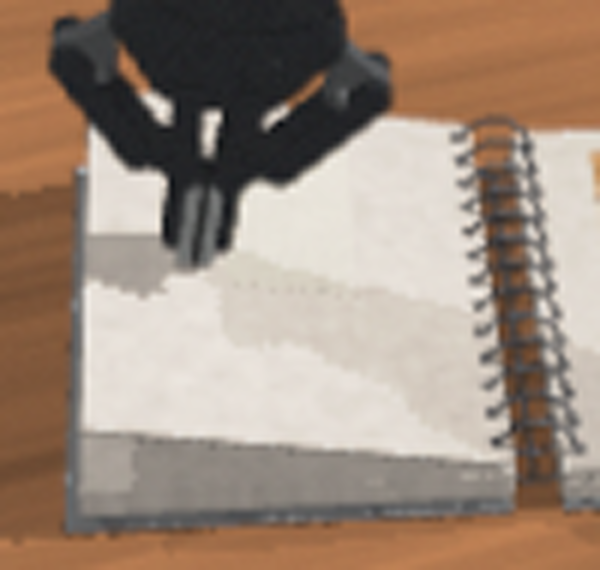

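```bash
python3 - <<'E'
from st import *
def proj(n,P):
    m=viewer.camera_model(n); f=192/np.tan(np.radians(m['vertical_fov']/2))
    q=R.from_euler('xyz',m['attitude'],degrees=True).as_matrix().T@(np.array(P)-m['xyz']); return np.array([q[0]/q[2]*f+m['cx'],q[1]/q[2]*f+m['cy']])
P=[561,132.5,94.8]
print((proj("scene",P)-[180,60])*2,(proj("top",P)-[60,100])*2+[0,300],'c: seen ~(365,207),(188,443)')
P=[493.9,-102.6,143.2]; print((proj("scene",P)-[120,100])*2,(proj("top",P)-[150,120])*2+[0,300],'e: seen ~(265,97),(207,450)')
E
```

```text
[343.11 215.48] [207.16 454.14] c: seen ~(365,207),(188,443)
[247.21 107.45] [218.45 455.06] e: seen ~(265,97),(207,450)
```

Request:
arm_command --targets '[[[0,0,0.006,0,0,0,-1],[0,0,0.006,0,0,0,-1],[0,0,0.006,0,0,0,-1],[0,0,0.006,0,0,0,-1],[0,0,0.006,0,0,0,-1],[0,0,0.006,0,0,0,-1]]]'

```text
time: 13.1
tool_pos: [470.2, -185.9, 55.4]
tcp_rot: [-171.0, 0.2, 162.2]
ft_force: [0.2, 0.2, -0.1]
finger_gap: 0.1
grip_force: 0.0
```

```bash
python3 - <<'E'
from st import *
st()
a=viewer.snapshot("scene"); cv2.imwrite('pics/j.png',cv2.resize(a[140:245,175:275],None,fx=5,fy=5,interpolation=2)[:,:,::-1])
E
```

```text
13.1 J [-20.49   0.62 109.67  -9.65  69.41 -89.27] tcp [ 470.23 -185.9    55.44] F [ 0.19  0.22 -0.07] gap 0.12383765126847095
book [  -0.91 -127.7    55.44] zaxis [-0.   -0.16 -0.99] yaxis [ 0.03  0.99 -0.16] Fb [ 0.12  0.26 -0.07]
```

View pics/j.png

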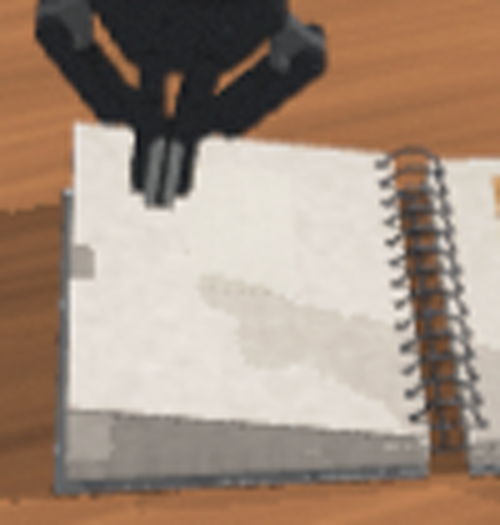

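The real fingertip end sits about 13 mm short of the nominal TCP: the pictured tips were clear of it by that much in every view. The leaf is therefore still about 0.12 rad up, with its near free corner at j (70,410), above the pile. I'll press farther down and watch the force.

Request:
arm_command --targets '[[[0,0,-0.008,0,0,0,-1],[0,0,-0.008,0,0,0,-1],[0,0,-0.008,0,0,0,-1],[0,0,-0.008,0,0,0,-1],[0,0,-0.004,0,0,0,-1],[0,0,-0.003,0,0,0,-1],[0,0,-0.002,0,0,0,-1],[0,0,-0.002,0,0,0,-1],[0,0,0,0,0,0,-1]]]'

```text
time: 14.28
tool_pos: [470.3, -185.9, 12.0]
tcp_rot: [-171.0, 0.2, 162.2]
ft_force: [-0.8, -0.2, 0.3]
finger_gap: -0.1
grip_force: 0.0
```

Request:
arm_command --targets '[[[0,0,-0.001,0,0,0,-1],[0,0,-0.001,0,0,0,-1],[0,0,-0.001,0,0,0,-1],[0,0,0,0,0,0,-1]]]'

```text
time: 14.78
tool_pos: [470.2, -185.8, 8.9]
tcp_rot: [-171.0, 0.1, 162.2]
ft_force: [-0.6, 0.2, 0.1]
finger_gap: 0.1
grip_force: 0.0
```

Request:
arm_command --targets '[[[0,0,-0.001,0,0,0,-1],[0,0,0,0,0,0,-1]]]'

```text
time: 15.02
tool_pos: [470.2, -185.9, 7.9]
tcp_rot: [-171.0, 0.1, 162.2]
ft_force: [0.1, -0.9, 0.1]
finger_gap: -0.0
grip_force: 0.0
```

Request:
arm_command --targets '[[[0,0,-0.0005,0,0,0,-1],[0,0,0,0,0,0,-1]]]'

```text
time: 15.28
tool_pos: [470.2, -185.9, 7.4]
tcp_rot: [-171.0, 0.1, 162.2]
ft_force: [-0.1, -0.3, 0.5]
finger_gap: 0.0
grip_force: 0.0
```

Request:
arm_command --targets '[[[0,0,-0.0005,0,0,0,-1],[0,0,0,0,0,0,-1]]]'

```text
time: 15.52
tool_pos: [470.2, -185.9, 6.9]
tcp_rot: [-171.0, 0.1, 162.2]
ft_force: [-0.3, -0.9, -0.1]
finger_gap: -0.3
grip_force: 0.1
```

I've now viewed 11 pictures, one over the limit, so from here I'll measure the leaf edge numerically only.

```bash
cat > edge.py <<'E'
from st import *
def xpl(p,X):
    c,d=ray("scene",p); c=Rb.T@(c-O); d=Rb.T@d; return c+d*(X-c[0])/d[0]
def edge():
    a=cv2.cvtColor(viewer.snapshot("scene"),cv2.COLOR_RGB2GRAY).astype(float)
    for u in (192,198,205,215,225,235,245):
        col=a[212:242,u]; g=np.diff(col); k=np.argsort(g)[:3]
        print(u,[(int(212+i),int(g[i]),xpl((u,212.5+i),100)[1:].round(0).tolist()) for i in sorted(k)])
if __name__=='__main__': st(); edge()
E
python3 edge.py
```

```text
15.525 J [-20.49   4.76 111.11 -10.06  63.91 -88.23] tcp [ 470.19 -185.89    6.93] F [-0.34 -0.85 -0.13] gap -0.3018953623926904
book [  -0.95 -127.69    6.93] zaxis [-0.   -0.16 -0.99] yaxis [ 0.03  0.99 -0.16] Fb [-0.1  -0.92 -0.13]
192 [(226, -61, [-157.0, 30.0]), (234, -12, [-159.0, 6.0]), (235, -39, [-159.0, 3.0])]
198 [(226, -67, [-144.0, 29.0]), (227, -29, [-145.0, 26.0]), (237, -29, [-146.0, -4.0])]
205 [(226, -68, [-130.0, 29.0]), (227, -30, [-130.0, 26.0]), (234, -22, [-131.0, 5.0])]
215 [(226, -53, [-108.0, 27.0]), (227, -27, [-109.0, 24.0]), (234, -42, [-109.0, 3.0])]
225 [(226, -48, [-87.0, 26.0]), (227, -26, [-87.0, 23.0]), (233, -26, [-87.0, 5.0])]
235 [(226, -37, [-66.0, 25.0]), (227, -40, [-66.0, 22.0]), (233, -32, [-66.0, 4.0])]
245 [(226, -39, [-44.0, 23.0]), (227, -28, [-44.0, 20.0]), (229, -38, [-44.0, 14.0])]
```

Request:
arm_command --targets '[[[0,0,-0.001,0,0,0,-1],[0,0,-0.001,0,0,0,-1],[0,0,-0.001,0,0,0,-1],[0,0,-0.001,0,0,0,-1],[0,0,0,0,0,0,-1]]]'

```text
time: 16.2
tool_pos: [470.2, -185.8, 2.9]
tcp_rot: [-171.0, 0.1, 162.2]
ft_force: [0.3, -0.6, -0.3]
finger_gap: -0.2
grip_force: 0.0
```

```bash
python3 edge.py
```

```text
16.2 J [-20.49   5.15 111.19 -10.09  63.45 -88.14] tcp [ 470.19 -185.82    2.88] F [ 0.25 -0.61 -0.26] gap -0.1942994898474245
book [  -0.97 -127.63    2.88] zaxis [-0.   -0.16 -0.99] yaxis [ 0.03  0.99 -0.16] Fb [ 0.41 -0.52 -0.26]
192 [(227, -14, [-157.0, 27.0]), (228, -73, [-157.0, 24.0]), (235, -40, [-159.0, 3.0])]
198 [(228, -81, [-145.0, 24.0]), (234, -18, [-146.0, 6.0]), (237, -30, [-146.0, -4.0])]
205 [(228, -68, [-130.0, 23.0]), (234, -22, [-131.0, 5.0]), (237, -14, [-131.0, -5.0])]
215 [(227, -23, [-109.0, 24.0]), (228, -61, [-109.0, 21.0]), (234, -41, [-109.0, 3.0])]
225 [(227, -45, [-87.0, 23.0]), (228, -29, [-87.0, 20.0]), (233, -23, [-87.0, 5.0])]
235 [(226, -14, [-66.0, 25.0]), (227, -57, [-66.0, 22.0]), (233, -31, [-66.0, 4.0])]
245 [(227, -63, [-44.0, 20.0]), (229, -38, [-44.0, 14.0]), (235, -24, [-44.0, -4.0])]
```

Request:
arm_command --targets '[[[0,0,-0.001,0,0,0,-1],[0,0,-0.001,0,0,0,-1],[0,0,-0.001,0,0,0,-1],[0,0,0,0,0,0,-1]]]'

```text
time: 16.75
tool_pos: [470.2, -185.9, -0.1]
tcp_rot: [-171.0, 0.1, 162.2]
ft_force: [-0.6, -0.0, -0.0]
finger_gap: 0.1
grip_force: 0.0
```

Request:
arm_command --targets '[[[0,0,-0.0005,0,0,0,-1],[0,0,-0.0005,0,0,0,-1],[0,0,0,0,0,0,-1]]]'

```text
time: 17.12
tool_pos: [470.3, -185.9, -0.9]
tcp_rot: [-171.0, 0.2, 162.2]
ft_force: [-1.2, 0.5, 1.6]
finger_gap: 0.1
grip_force: 1.0
```

```bash
python3 edge.py
```

```text
17.125 J [-20.49   5.51 111.27 -10.14  63.02 -88.05] tcp [ 470.25 -185.93   -0.88] F [-1.22  0.51  1.6 ] gap 0.10547242976297624
book [  -0.88 -127.72   -0.88] zaxis [-0.   -0.16 -0.99] yaxis [ 0.03  0.99 -0.16] Fb [-1.32  0.16  1.6 ]
192 [(230, -57, [-158.0, 18.0]), (232, -17, [-158.0, 12.0]), (235, -40, [-159.0, 3.0])]
198 [(229, -32, [-145.0, 21.0]), (230, -36, [-145.0, 18.0]), (237, -24, [-146.0, -4.0])]
205 [(228, -14, [-130.0, 23.0]), (229, -58, [-130.0, 20.0]), (234, -23, [-131.0, 5.0])]
215 [(229, -72, [-109.0, 18.0]), (231, -17, [-109.0, 12.0]), (234, -40, [-109.0, 3.0])]
225 [(228, -62, [-87.0, 20.0]), (229, -20, [-87.0, 17.0]), (233, -24, [-87.0, 5.0])]
235 [(228, -69, [-66.0, 19.0]), (230, -16, [-66.0, 13.0]), (233, -31, [-66.0, 4.0])]
245 [(227, -37, [-44.0, 20.0]), (229, -25, [-44.0, 14.0]), (235, -24, [-44.0, -4.0])]
```

Contact with the stop has started (about 1.6 N). I'll press a little more to seat the leaf.

Request:
arm_command --targets '[[[0,0,-0.0005,0,0,0,-1],[0,0,0,0,0,0,-1]]]'

```text
time: 17.42
tool_pos: [470.3, -186.0, -1.1]
tcp_rot: [-171.0, 0.2, 162.2]
ft_force: [-1.8, 1.7, 5.8]
finger_gap: -0.1
grip_force: 3.1
```

Request:
arm_command --targets '[[[0,0,-0.0005,0,0,0,-1],[0,0,0,0,0,0,-1]]]'

```text
time: 17.68
tool_pos: [470.4, -186.0, -1.2]
tcp_rot: [-170.9, 0.2, 162.2]
ft_force: [-3.4, 3.1, 10.1]
finger_gap: -0.2
grip_force: 5.0
```

Force climbs sharply with no further travel, so the leaf is on its stop. Now I'll retreat straight up.

Request:
arm_command --targets '[[[0,0,0.002,0,0,0,-1],[0,0,0.006,0,0,0,-1],[0,0,0.015,0,0,0,-1],[0,0,0.02,0,0,0,-1],[0,0,0.025,0,0,0,-1],[0,0,0.025,0,0,0,-1],[0,0,0.025,0,0,0,-1],[0,0,0.025,0,0,0,-1],[0,0,0.02,0,0,0,-1],[0,0,0,0,0,0,-1]]]'

```text
time: 18.92
tool_pos: [471.7, -186.5, 163.9]
tcp_rot: [-170.9, 0.4, 162.2]
ft_force: [-0.5, 0.0, -0.2]
finger_gap: 0.2
grip_force: 0.0
```

```bash
python3 - <<'E'
from edge import *
st(); edge()
a=viewer.snapshot("scene"); g0=cv2.imread('pics/scene0.png',0)
g=cv2.cvtColor(a,cv2.COLOR_RGB2GRAY)
# book outline: bottom/left edges then vs now; cork region; moved objects (difference blobs on the left)
for u in (200,230,290,320): print(u,[int(232+np.argmax(np.abs(np.diff(x[232:246,u].astype(int))))) for x in (g0,g)])
d=cv2.absdiff(g0,g); print('objects diff>40:',int((d[175:300,75:165]>40).sum()))
E
```

```text
18.925 J [-20.5   -5.85 103.99  -9.14  81.12 -91.27] tcp [ 471.73 -186.49  163.85] F [-0.45  0.04 -0.23] gap 0.17343196975440972
book [   0.7  -127.85  163.85] zaxis [ 0.   -0.16 -0.99] yaxis [ 0.03  0.99 -0.16] Fb [-0.44 -0.09 -0.23]
192 [(230, -56, [-158.0, 18.0]), (232, -14, [-158.0, 12.0]), (235, -39, [-159.0, 3.0])]
198 [(229, -32, [-145.0, 21.0]), (230, -35, [-145.0, 18.0]), (237, -27, [-146.0, -4.0])]
205 [(228, -16, [-130.0, 23.0]), (229, -57, [-130.0, 20.0]), (234, -20, [-131.0, 5.0])]
215 [(229, -71, [-109.0, 18.0]), (231, -15, [-109.0, 12.0]), (234, -38, [-109.0, 3.0])]
225 [(228, -59, [-87.0, 20.0]), (229, -21, [-87.0, 17.0]), (233, -25, [-87.0, 5.0])]
235 [(228, -67, [-66.0, 19.0]), (230, -17, [-66.0, 13.0]), (233, -31, [-66.0, 4.0])]
245 [(227, -38, [-44.0, 20.0]), (229, -25, [-44.0, 14.0]), (235, -25, [-44.0, -4.0])]
200 [236, 236]
230 [237, 237]
290 [234, 234]
320 [233, 233]
objects diff>40: 0
```

The leaf is flat, with its top at about 18–20 mm along its whole length. The book outline and the other objects haven't moved, and the arm is clear.

```bash
python3 -c "
from bench import job
print(job.hand_in())"
```

```text
the job is handed in; nothing more can be done
None
```

The board is turned and lies flat on the turned pile; by camera check the book and other objects did not move, and the job was handed in at about 19 s, but I viewed 11 pictures, one over the limit of 10.

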